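Line-up check on a dowel-boring machine

TASK

Get the dowel-boring machine ready for a line-up check: push the frame rail square and flush into the corner between the back fence and the end stop, flat on the table and with its pencil-marked end against the stop. Then lift the sprung yellow cover until its pointer is at the green mark on the curved scale, and finish while still holding it there with the gripper, so that the bits can be sighted against the pencil lines. Never raise it into the red, where the safety switch trips, and leave the mallet, glue bottle, pin pot and gouge where they are.

Things in the scene. Friction and masses are not known exactly. Their poses are not given: they have to be found in the camera images.
- borer: Bench-top dowel-boring machine fixed to the bench, 660 mm long (its y), 230 mm deep. Origin: on the bench, straight below the corner where back fence and end stop meet; z up. Its flat work table has its top 30 mm above the bench and spans x -170 to +60, y -300 to 0 mm; the boring head, cover and motor lie on the +y side.
- corner (a point): The fence corner at table-top height, 30 mm above the borer's origin; axes as the borer's. Steel back fence: face in the plane x = 0, facing -x, from y -290 to 0 mm, 22 mm high above the table. Steel end stop plate: face in the plane y = 0, facing -y, from x -110 to +15 mm, 52 mm high above the table.
- head (a point): Centre of the light grey boring head's rim, under the shut yellow cover: x -30, y 82, z 103 mm in the borer's frame. Head: x -110 to +50, y 12 to 160 mm, 103 mm high. The shut cover spans x -116 to +57, y 1 to 163 mm, its top 109 mm above the bench. Grey motor beyond it: x -85 to +15, y 160 to 355 mm, up to 156 mm high.
- rail: Loose wooden frame rail on the machine's table: 60 mm wide (its x), 180 long (its y), 24 thick, 0.13 to 0.22 kg. Origin: centre of its underside. Its +y end, with two pencil lines, goes against the end stop, its long +x edge against the back fence; seated, axes parallel to the borer's and origin at x -30, y -90, z 30 mm there. It starts up to 0.3 rad askew, 30 to 75 mm short in x and y.
- rail_corner (a point): On the rail's vertical edge between marked end and fence edge, at mid thickness (rail x +30, y +90, z +12 mm); axes as the rail's. Seated, it is at x 0, y 0, z 42 mm in the borer's frame.
- cover (a joint): Angle of the yellow cover, rad: 0 shut, growing as its near edge (on the borer's -x side) lifts; travel ends at 1.25. Pointer at the middle of the green band: 0.56 (32 degrees); green runs 0.48 to 0.64; red begins at 0.87. Spring and weight press it shut: about 4.5 N at the knob near 0, about 7 N at green; let go, it snaps shut.
- cover_knob (a point): On the axis of the cover's black knob, an upright cylinder 22 mm across, 32 mm tall, standing on the cover near its front edge; 18 mm above its foot, 14 mm below its top. Shut: x -90, y 82, z 127 mm in the borer's frame (foot 109, top 141 mm above the bench). It turns with the cover; its z is the knob's axis.
- cover_hinge (a point): Point on the cover's hinge line, level with the knob: x 55, y 82, z 107 mm in the borer's frame. The hinge line runs along the borer's y; the cover turns about it, and opening moves the knob up and towards +x.
- green_mark (a point): Middle of the green band on the curved scale strip at the cover's left end. The strip is white, 22 mm wide (borer y 173 to 195 mm), bent at 97 mm radius about the hinge line, its upper end 191 mm above the bench; the red band is its top part. The cover's narrow black pointer tongue, 8 mm wide, moves along the strip's near edge (borer y 163 to 171 mm).
- mallet: Bystander: carver's round wooden mallet standing on its head, 100 mm across, 237 mm tall. Origin: centre of its underside.
- glue: Bystander: white glue bottle with orange cap, 62 mm across, 170 mm tall. Origin: centre of its underside.
- pinpot: Bystander: steel pot of dowel pins, 84 mm across, about 95 mm tall. Origin: centre of its underside.
- gouge: Bystander: carving gouge lying on the bench, yellow handle, 260 mm long along its x, 25 mm high. Origin: on its underside where handle meets blade; handle towards -x.
Not all that is in view belongs to the job. Of the things like the rail, leave any that is orange or turquoise; of the rest the smaller one is meant.

How it is judged:
On the way, in this order (a step that is already met when the one before it is completed fails the run):
1. the rail is square and flush in the fence corner, the cover still shut (x of rail_corner in the frame of borer above -0.003 m and y of rail_corner in the frame of borer above -0.003 m and angle between the y axis of rail and the y axis of borer, either way round below 0.02 rad and linear speed of rail below 0.02 m/s and value of joint cover below 0.08 rad), for 0.3 s.
2. the cover is lifted by the gripper into the green band (value of joint cover between 0.48 and 0.64 rad and contact force between the fingers and cover above 1.5 N), for 0.3 s.
At the end, for the whole second after the job is handed in: The cover is held still by the gripper's fingers (and by nothing else) with its pointer in the green band, 0.48 to 0.64 rad; the rail lies flat on the table with its marked corner within 3 mm of both fence and end stop and square to them within 0.02 rad (all of step 2 and velocity of joint cover between -0.05 and 0.05 rad/s and contact force between each of rail, mallet, glue, pinpot, gouge and cover below 0.1 N and x of rail_corner in the frame of borer between -0.003 and 0.003 m and y of rail_corner in the frame of borer between -0.003 and 0.003 m and z of rail_corner in the frame of borer between 0.039 and 0.045 m and angle between the y axis of rail and the y axis of borer, either way round below 0.02 rad and angle between rail's own z axis and vertical below 0.03 rad and linear speed of rail below 0.02 m/s); the arm keeps its last pose, push and grip.
It fails at once if the cover is raised into the red (value of joint cover above 0.87 rad).
It fails at once if a bystander is moved more than 20 mm or upset (distance of any of mallet, glue, pinpot, gouge from where it was at the start of the episode above 0.02 m or angle between any of mallet, glue, pinpot's own z axis and vertical above 0.3 rad).
It also fails if it takes over 72 s, if anything falls off the work surface, if the arm or the gripper's body presses on something with over 40 N, if the wrist force passes 120 N, or if a joint passes its speed limit or range.

ROBOT

A 6-joint arm with a two-finger parallel gripper is mounted at the origin on the work surface. World frame = base frame: x ahead of the robot, y to its left, z up, the work surface at z = 0. Lengths are in m, angles in rad, forces in N, time in s.
With the tool pointing down it reaches from about 0.15 to 0.775 m from the base axis. Payload 6.1 kg.
Tool frame: the origin (TCP) lies midway between the tips of the shut fingers; the grasp point (between the pads) lies 19 mm behind it; z points along the fingers, y is the direction in which the jaws open and shut (so a half turn about z gives the same grasp; the last joint's range is limited). The gripper opens to 85 mm and grips with 20 to 120 N. Pads are 22 mm wide; open, the fingers measure 114 mm over their backs; the gripper's body (76 mm by 85 mm) begins 54 mm behind the grasp point. The pads swing forward as they close: fully open they stand 13 mm farther back than shut.
Start: joints at [1.211, 0.126, -0.04, 1.405, 0, 1.571], TCP at [0.185, 0.491, 0.231] pointing down, gripper open.
Joint ranges: [-2.72, 2.72], [-0.95, 1.95], [-1.27, 1.35], [-1.78, 2.02], [-1.46, 1.47], [-3.14, 3.14]. Speed limits (rad/s): [2.39, 2.39, 3.01, 3.14, 3.14, 3.14].

INTERFACE

Orientations are given as a unit quaternion [x, y, z, w].
In Python, from cell import telemetry, eyes, ctrl gives the robot as it stands.
- The arm moves only by the tool carry_out, never from a script. Its argument "moves" is a list of rows, each an object of numbers: "claw": the closure, from 0 (fully open) to 1 (shut); "dx", "dy", "dz": the shift along the tool's x, y, z scaled (see below); "turn": the turn about the tool's z scaled (see below). A call has 1 to 20 rows; each row is the pose to reach, as a shift and turn from the pose commanded when the call began, along the tool's axes at that moment, turning the shorter way round; what a row does not reach only later rows make up. The controller multiplies each number of a shift by 100 cm and each number of a turn by pi rad. A row lasts 1/8 s, in which the tool goes at most 62.5 mm and 10.7 degrees, less where a joint would pass 70% of its speed; a pose out of reach is approached as far as the arm can. A call with a number of a shift or a turn outside -1 to 1 is refused whole. A call with a gripper value outside its range is refused whole. The fingers move at their own pace and stop on an object; the grip force is fixed at half the most. Time passes only in rows, so rows that repeat a pose let the fingers close. It gives the time, the measured TCP pose, the force and the opening at its end, in the units of the state.
- telemetry.state(): the state, without advancing time (a new reading comes with each control period).
- eyes.grab_frame(name): name is "side" or "top"; returns the picture (420x560x3 uint8, red, green, blue); there is no depth.
- eyes.camera_params(name): a dict with "intrinsics" (3x3 intrinsics, pixels), "R" (3x3) and "t" (3): a world point X has camera coordinates R X + t. Camera axes: x right, y down, z forward; pixel columns grow to the right and rows downward; lengths in m; the calibration is good to about 2 mm. A picture is of the moment at which its call begins. camera_params takes no time and is no camera call.
- ctrl.sign_off(): hands the job in, once; it reports no verdict.
Trained networks look in the newest picture that a camera, given by its name, has taken for a name from the list of things; names that differ only in an ending like _2 or _b are one class to them, and where a whole thing is asked for, a point or a joint stands for the part that bears it (a point fixed in the world has none). Each returns a list of dicts, best first, with "p" (0 to 1); they miss things now and then, are a little off and sometimes report something else, mostly with a low value. They report only what shows in the picture. A call takes as long as a camera call. They do not tell look-alikes from the thing itself.
- eyes.silhouettes(camera, query): "pixels" (420x560 bool, what is visible of it) and "bbox" ([left, top, right, bottom] in pixels, round what is visible of it).
The state is a dict: "clock": time; "joint_pos": joint angles; "joint_vel": joint speeds; "tau": joint torques, N m; "eef_pos": TCP position; "ee_rot": TCP orientation; "wrist_force": force on the tool from outside, world axes, zero at the start; "torque": the same for the moment, N m; "opening": finger opening in m.
Only numpy, scipy, OpenCV 4.12 (cv2) and the standard library are available. Lean on these libraries where they do the work, as an engineer would, in place of code of your own. Each camera call takes 0.05 s, during which the arm holds its last target.

## Working session

There is one attempt and no reset: what is moved stays moved. The work goes in short steps, Python scripts to look and compute and a tool call to move; the robot and the scene stay as the last step left them, time stands still between calls to the robot, and variables do not carry over. Pictures are saved under pics/ and viewed, and the job is handed in when it is done.

Besides the shell and the picture viewer there is one more tool, called after "Request:" by a JSON object that holds its "name" and its "arguments". carry_out: Moves the arm, as the interface text tells. Its arguments: {"type":"object","properties":{"moves":{"type":"array"}},"required":["moves"]}

```bash
ls; mkdir -p pics
python3 - <<'E'
from cell import telemetry, eyes, ctrl
import cv2, numpy as np
print(telemetry.state())
for n in ("side","top"):
    im=eyes.grab_frame(n); cv2.imwrite(f"pics/{n}0.png",im[:,:,::-1])
    p=eyes.camera_params(n); print(n,p)
E
```

```text
pics
{'clock': 0.0, 'joint_pos': array([ 1.21100894e+00,  1.26400864e-01, -4.06297853e-02,  1.40540678e+00,
       -1.71989159e-06,  1.57079056e+00]), 'joint_vel': array([-7.90659209e-05,  5.70414161e-04,  1.66033808e-03, -7.39187161e-05,
        4.70964464e-04, -1.33898237e-03]), 'tau': array([ 3.07999471e-04, -4.35913432e+01,  3.52925169e+01,  1.73164759e-02,
        2.96522649e-05,  1.47130010e-05]), 'eef_pos': array([0.18469248, 0.49099286, 0.23050756]), 'ee_rot': array([ 1.78922085e-01,  9.83862904e-01, -8.07463696e-04, -1.45973462e-04]), 'wrist_force': array([-0.7650659 ,  0.22066799, -0.00174708]), 'torque': array([ 0.01312571, -0.03634375, -0.02690494]), 'opening': 0.08515561097204168}
side {'intrinsics': array([[507.48245386,   0.        , 287.6650818 ],
       [  0.        , 507.48245386, 209.67989503],
       [  0.        ,   0.        ,   1.        ]]), 'R': array([[ 9.70067647e-01, -2.42834834e-01,  5.88038445e-05],
       [-1.68969570e-01, -6.75167295e-01, -7.18051815e-01],
       [ 1.74407695e-01,  6.96548898e-01, -6.95989647e-01]]), 't': array([-0.46607271,  0.09918161,  1.87529796])}
top {'intrinsics': array([[385.23649876,   0.        , 277.52021803],
       [  0.        , 385.23649876, 212.55609048],
       [  0.        ,   0.        ,   1.        ]]), 'R': array([[-0.00241458, -0.99998323,  0.00526453],
       [-0.9949296 ,  0.00187299, -0.10055635],
       [ 0.1005448 , -0.00548064, -0.99491744]]), 't': array([-0.1267772 ,  0.46651725,  1.42317659])}
```

View pics/side0.png

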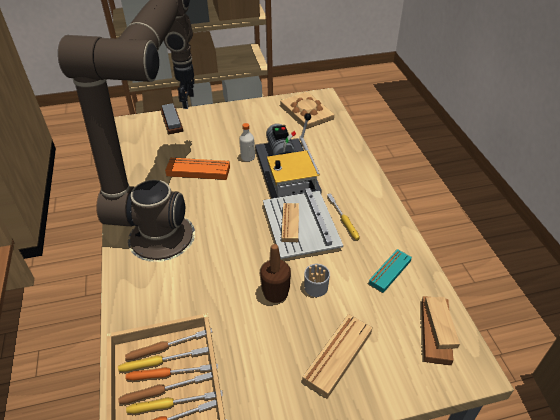

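View pics/top0.png

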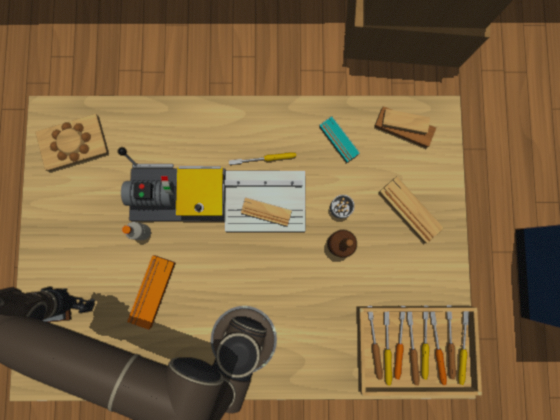

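The top view shows the borer with its table at about (265,200), the rail at (266,211) on it, and the knob at about (199,208). The mallet is at (342,243), the pin pot at (342,208), the glue at (134,231) and the gouge at (263,158). I'll enlarge both views.

Run:
```python
import cv2
a=cv2.imread("pics/top0.png")[140:240,110:320]; cv2.imwrite("pics/topz.png",cv2.resize(a,None,fx=3.8,fy=3.8,interpolation=cv2.INTER_CUBIC))
a=cv2.imread("pics/side0.png")[100:270,220:370]; cv2.imwrite("pics/sidez.png",cv2.resize(a,None,fx=3.5,fy=3.5,interpolation=cv2.INTER_CUBIC))
```

```text
(no output)
```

View pics/topz.png

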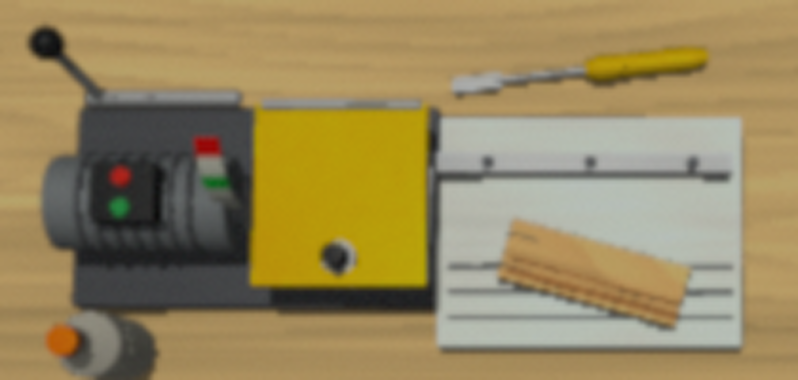

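View pics/sidez.png

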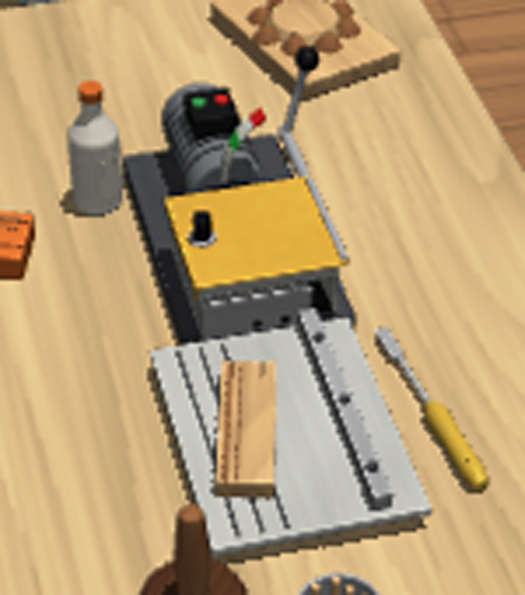

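```bash
cat > h.py <<'E'
import numpy as np, cv2
from cell import telemetry, eyes, ctrl
from scipy.optimize import least_squares
CP={n:eyes.camera_params(n) for n in("side","top")}
def proj(n,X):
    c=CP[n];X=np.atleast_2d(X);Y=X@np.array(c["R"]).T+np.array(c["t"])
    p=Y@np.array(c["intrinsics"]).T
    return p[:,:2]/p[:,2:]
def T(p,P,z0=0):  # p=x,y,yaw ; P local m
    c,s=np.cos(p[2]),np.sin(p[2]);P=np.atleast_2d(P)
    return np.c_[p[0]+c*P[:,0]-s*P[:,1],p[1]+s*P[:,0]+c*P[:,1],P[:,2]+z0]
def fit(obs,x0,z0=0):
    def r(p):
        return np.concatenate([(proj(n,T(p[:3],np.array(P)/1000,z0))[0]-np.array(uv)) for n,P,uv in obs])
    s=least_squares(r,x0,loss="soft_l1");return s.x,r(s.x).reshape(-1,2)
E
python3 - <<'E'
from h import *
tz=lambda U,V:((U+.5)/3.8-.5+110,(V+.5)/3.8-.5+140)
sz=lambda U,V:((U+.5)/3.5-.5+220,(V+.5)/3.5-.5+100)
O=[]
for P,uv in [((60,-300,30),(741,118)),((-170,-300,30),(741,348)),((-170,0,30),(437,348)),((60,0,30),(437,118)),((-116,1,109),(427,288)),((57,1,109),(428,106)),((-116,163,109),(249,287)),((57,163,109),(255,106)),((-90,82,141),(338,258))]: O.append(("top",P,tz(*uv)))
for P,uv in [((-116,163,109),(165,198)),((57,163,109),(307,179)),((57,1,109),(347,258)),((-116,1,109),(190,290)),((-170,0,30),(150,352)),((-170,-300,30),(218,548)),((60,-300,30),(430,510))]: O.append(("side",P,sz(*uv)))
b,res=fit(O,[.5,.2,0]);print("borer",b);print(res.round(1))
R=[]
for P,uv in [((30,90,24),(513,218)),((30,-90,24),(690,268)),((-30,90,24),(498,280)),((-30,-90,24),(675,325))]: R.append(("top",P,tz(*uv)))
for P,uv in [((30,90,24),(277,362)),((-30,90,24),(230,360)),((30,-90,24),(274,487)),((-30,-90,24),(215,485))]: R.append(("side",P,sz(*uv)))
r,res=fit(R,[.5,.1,-.2],.03);print("rail",r);print(res.round(1))
np.savez("est.npz",b=b,r=r)
c=T(r,[[.03,.09,.012]],.03)[0]
bi=lambda X:np.array([[np.cos(b[2]),np.sin(b[2])],[-np.sin(b[2]),np.cos(b[2])]])@(X[:2]-b[:2])
print("rail corner in borer",bi(c),"yaw",r[2]-b[2])
boxes=[(b,0,(-.17,.06,-.3,0,0,.03)),(b,0,(-.116,.057,.001,.163,.109,.109)),(b,0,(0,.022,-.29,0,.03,.052)),(r,.03,(-.03,.03,-.09,.09,0,.024))]
for n,(u0,v0,w,h,f) in {"top":(110,140,210,100,3.8),"side":(220,100,150,170,3.5)}.items():
    im=cv2.imread(f"pics/{n}0.png")[v0:v0+h,u0:u0+w];im=cv2.resize(im,None,fx=f,fy=f,interpolation=cv2.INTER_CUBIC)
    for p,z,(x0,x1,y0,y1,z0,z1) in boxes:
        for zz in(z0,z1):
            q=proj(n,T(p,[(x0,y0,zz),(x1,y0,zz),(x1,y1,zz),(x0,y1,zz)],z)); q=((q-[u0,v0]+.5)*f-.5)
            cv2.polylines(im,[q.round().astype(int)],True,(255,0,255),1)
    cv2.imwrite(f"pics/{n}_fit.png",im)
E
```

```text
borer [0.56481864 0.07007587 0.0029093 ]
[[-0.3 -0.3]
 [ 0.5 -0. ]
 [-0.1  0.4]
 [ 0.4  0.1]
 [-0.6 -0.3]
 [-0.4 -0.6]
 [ 0.3  0.2]
 [-0.3 -0.4]
 [-1.9 -0.6]
 [-0.9  0.7]
 [-0.1 -0.3]
 [-0.1  2. ]
 [ 1.1  0.1]
 [-0.6  0.2]
 [-1.8  1.4]
 [ 0.5  0.1]]
rail [ 0.46878822 -0.08487665 -0.27605101]
[[ 0.  -0.3]
 [ 0.4 -0.3]
 [-0.6 -1. ]
 [ 0.   0.4]
 [-0.   0.4]
 [-2.4  0.7]
 [ 0.1 -0.3]
 [-0.  -0.2]]
rail corner in borer [-0.04285848 -0.07641237] yaw -0.2789603106516828
```

View pics/top_fit.png

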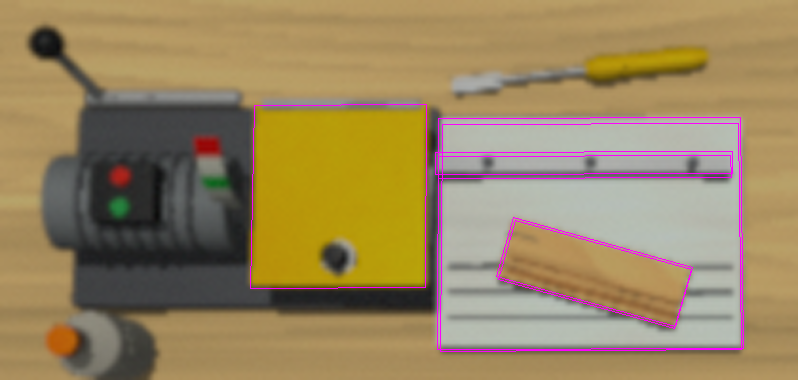

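View pics/side_fit.png

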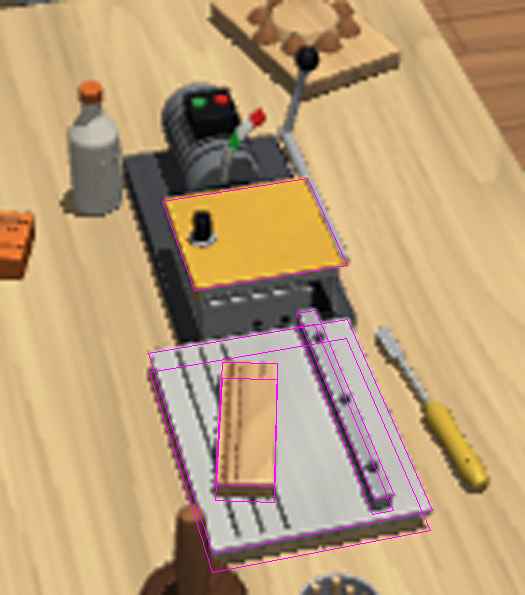

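Both fits line up well with the outlines. Next I'll locate the bystanders, so the gripper body stays clear of them.

Run:
```python
from h import *
def bp(n,uv,z):
    c=CP[n];d=np.linalg.inv(c["intrinsics"])@np.array([*uv,1]);R=np.array(c["R"]);o=-R.T@c["t"];d=R.T@d
    return (o+d*(z-o[2])/d[2])[:2]
for q,h in (("mallet",.12),("pinpot",.09),("glue",.17),("gouge",.02)):
    for n in("top","side"):
        if q=="mallet":pass
        eyes.grab_frame(n); S=eyes.silhouettes(n,q)
        for s in S[:2]: print(q,n,round(s["p"],2),s["bbox"])
print("mallet handle top",bp("top",(347,244),.237))
print("mallet body",bp("top",(341,243),.06), "pinpot",bp("top",(342,208),.09),"glue cap",bp("top",(127,230),.17))
print("glue side base",bp("side",(247,158),0),"mallet side base",bp("side",(275,298),0),"pot side base",bp("side",(317,292),0))
print(telemetry.state()["clock"])
```

```text
mallet top 0.97 [324.9, 227.7, 358.6, 256.9]
mallet side 0.69 [259.7, 244.3, 289.5, 304.1]
mallet side 0.44 [326.4, 191.8, 358.3, 239.2]
pinpot top 0.88 [328.0, 193.0, 352.8, 218.4]
pinpot side 0.94 [302.3, 262.7, 327.6, 298.2]
glue top 0.68 [123.4, 223.3, 153.9, 240.4]
glue side 0.76 [238.8, 124.8, 254.9, 161.5]
gouge top 0.76 [229.0, 148.8, 296.5, 162.4]
gouge side 0.71 [326.6, 194.7, 359.1, 242.2]
mallet handle top [ 0.34388464 -0.34709625]
mallet body [ 0.35089781 -0.35812798] pinpot [ 0.47556738 -0.35901017] glue cap [0.39364356 0.37780962]
glue side base [0.39347386 0.38173558] mallet side base [ 0.34433518 -0.37145184] pot side base [ 0.48585038 -0.38171962]
0.9
```

```bash
cat >> h.py <<'E'
from scipy.spatial.transform import Rotation as Ro
E_=np.load("est.npz") if __import__("os").path.exists("est.npz") else None
def mv(p,yaw_y,s=None,borer=True,ref=None):
    """target TCP p (borer frame m if borer), tool-y heading in world rad -> dx,dy,dz,turn"""
    s=s or telemetry.state(); R=Ro.from_quat(s["ee_rot"]).as_matrix()
    p=np.array(p,float)
    if borer: p=T(E_["b"],[p])[0]
    d=R.T@(p-s["eef_pos"]); h=np.arctan2(R[1,1],R[0,1])
    t=-(yaw_y-h); t=(t+np.pi)%(2*np.pi)-np.pi
    return dict(zip(("dx","dy","dz","turn"),np.r_[d,t/np.pi].round(4)))
def st():
    s=telemetry.state();R=Ro.from_quat(s["ee_rot"]).as_matrix();b=E_["b"]
    q=s["eef_pos"];c,n=np.cos(b[2]),np.sin(b[2]);v=q[:2]-b[:2]
    print("t",round(s["clock"],2),"tcp borer",np.round([c*v[0]+n*v[1],-n*v[0]+c*v[1],q[2]],4),"yawY deg",round(np.degrees(np.arctan2(R[1,1],R[0,1])),2),"tilt",R[:,2].round(3),"q",s["joint_pos"].round(3),"F",s["wrist_force"].round(2),"open",round(s["opening"],4))
E
python3 - <<'E'
from h import *
st(); h=np.pi/2+E_["b"][2]
print(mv((-.178,-.155,.12),h)); print(mv((-.178,-.155,.023),h))
E
```

```text
t 0.9 tcp borer [-0.3787  0.4224  0.2313] yawY deg 69.38 tilt [ 0.  0. -1.] q [ 1.211  0.126 -0.04   1.405 -0.     1.571] F [ 0.57 -0.72 -0.42] open 0.0853
{'dx': np.float64(-0.3926), 'dy': np.float64(-0.4686), 'dz': np.float64(0.1113), 'turn': np.float64(-0.1155)}
{'dx': np.float64(-0.3926), 'dy': np.float64(-0.4686), 'dz': np.float64(0.2083), 'turn': np.float64(-0.1155)}
```

Request:
{"name": "carry_out", "arguments": {"moves": [{"dx": -0.3926, "dy": -0.4686, "dz": 0.0, "turn": -0.1155, "claw": 0}, {"dx": -0.3926, "dy": -0.4686, "dz": 0.0, "turn": -0.1155, "claw": 0}, {"dx": -0.3926, "dy": -0.4686, "dz": 0.0, "turn": -0.1155, "claw": 0}, {"dx": -0.3926, "dy": -0.4686, "dz": 0.0, "turn": -0.1155, "claw": 0}, {"dx": -0.3926, "dy": -0.4686, "dz": 0.0, "turn": -0.1155, "claw": 0}, {"dx": -0.3926, "dy": -0.4686, "dz": 0.0, "turn": -0.1155, "claw": 0}, {"dx": -0.3926, "dy": -0.4686, "dz": 0.0, "turn": -0.1155, "claw": 0}, {"dx": -0.3926, "dy": -0.4686, "dz": 0.0, "turn": -0.1155, "claw": 0}, {"dx": -0.3926, "dy": -0.4686, "dz": 0.0, "turn": -0.1155, "claw": 0}, {"dx": -0.3926, "dy": -0.4686, "dz": 0.0, "turn": -0.1155, "claw": 0}, {"dx": -0.3926, "dy": -0.4686, "dz": 0.0, "turn": -0.1155, "claw": 0}, {"dx": -0.3926, "dy": -0.4686, "dz": 0.06, "turn": -0.1155, "claw": 0}, {"dx": -0.3926, "dy": -0.4686, "dz": 0.11, "turn": -0.1155, "claw": 0}, {"dx": -0.3926, "dy": -0.4686, "dz": 0.11, "turn": -0.1155, "claw": 0}, {"dx": -0.3926, "dy": -0.4686, "dz": 0.11, "turn": -0.1155, "claw": 0}]}}

```text
clock: 2.78
eef_pos: [0.3882, -0.0851, 0.1233]
ee_rot: [-0.002, 1.0, -0.0, 0.001]
wrist_force: [-0.1, -0.5, 0.1]
opening: 0.0854
```

Run:
```python
from h import *
st(); h=np.pi/2+E_["b"][2]
print(mv((-.178,-.155,.025),h)); print(mv((-.12,-.155,.025),h))
```

```text
t 2.77 tcp borer [-0.1771 -0.1546  0.1233] yawY deg 90.23 tilt [ 0.002 -0.    -1.   ] q [-0.216 -0.093 -0.501  1.162  0.    -0.22 ] F [-0.13 -0.53  0.14] open 0.0854
{'dx': np.float64(0.0011), 'dy': np.float64(-0.0003), 'dz': np.float64(0.0983), 'turn': np.float64(0.0004)}
{'dx': np.float64(-0.0569), 'dy': np.float64(-0.0004), 'dz': np.float64(0.0984), 'turn': np.float64(0.0004)}
```

Request:
{"name": "carry_out", "arguments": {"moves": [{"dx": 0.0, "dy": 0.0, "dz": 0.05, "turn": 0, "claw": 0}, {"dx": 0.0, "dy": 0.0, "dz": 0.08, "turn": 0, "claw": 0}, {"dx": 0.0, "dy": 0.0, "dz": 0.096, "turn": 0, "claw": 0}, {"dx": 0.0, "dy": 0.0, "dz": 0.096, "turn": 0, "claw": 0}, {"dx": 0.0, "dy": 0.0, "dz": 0.096, "turn": 0, "claw": 0}]}}

```text
clock: 3.4
eef_pos: [0.3891, -0.0857, 0.0274]
ee_rot: [-0.002, 1.0, -0.0, 0.002]
wrist_force: [0.8, 0.2, 0.0]
opening: 0.0855
```

Run:
```python
from h import *
st(); h=np.pi/2+E_["b"][2]
print(mv((-.071,-.155,.025),h))
for n,(u0,v0,w,h,f) in {"top":(110,140,210,100,3.8),"side":(220,130,150,140,3.5)}.items():
    im=eyes.grab_frame(n)[v0:v0+h,u0:u0+w,::-1];cv2.imwrite(f"pics/{n}1.png",cv2.resize(im,None,fx=f,fy=f,interpolation=cv2.INTER_CUBIC))
```

```text
t 3.4 tcp borer [-0.1762 -0.1552  0.0274] yawY deg 90.19 tilt [ 0.003 -0.001 -1.   ] q [-0.217 -0.026 -0.661  0.932  0.    -0.22 ] F [0.8  0.18 0.01] open 0.0855
{'dx': np.float64(-0.1052), 'dy': np.float64(0.0002), 'dz': np.float64(0.0027), 'turn': np.float64(0.0001)}
```

View pics/side1.png

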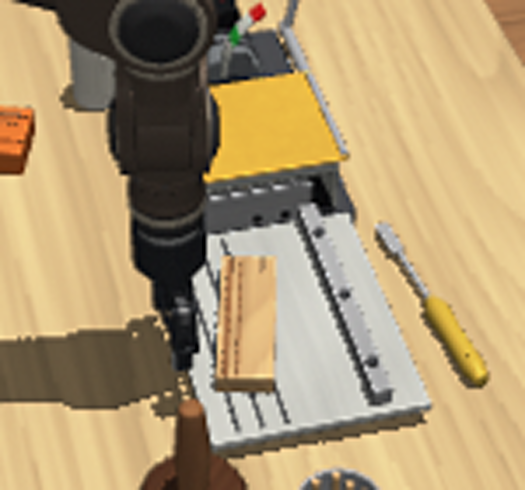

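The fingers stand beside the rail's near edge with no contact. Now the slow push in +x.

Request:
{"name": "carry_out", "arguments": {"moves": [{"dx": -0.01, "dy": 0, "dz": 0.002, "turn": 0, "claw": 0}, {"dx": -0.02, "dy": 0, "dz": 0.002, "turn": 0, "claw": 0}, {"dx": -0.03, "dy": 0, "dz": 0.002, "turn": 0, "claw": 0}, {"dx": -0.035, "dy": 0, "dz": 0.002, "turn": 0, "claw": 0}, {"dx": -0.04, "dy": 0, "dz": 0.002, "turn": 0, "claw": 0}, {"dx": -0.045, "dy": 0, "dz": 0.002, "turn": 0, "claw": 0}, {"dx": -0.05, "dy": 0, "dz": 0.002, "turn": 0, "claw": 0}, {"dx": -0.055, "dy": 0, "dz": 0.002, "turn": 0, "claw": 0}, {"dx": -0.06, "dy": 0, "dz": 0.002, "turn": 0, "claw": 0}, {"dx": -0.065, "dy": 0, "dz": 0.002, "turn": 0, "claw": 0}, {"dx": -0.07, "dy": 0, "dz": 0.002, "turn": 0, "claw": 0}, {"dx": -0.075, "dy": 0, "dz": 0.002, "turn": 0, "claw": 0}, {"dx": -0.08, "dy": 0, "dz": 0.002, "turn": 0, "claw": 0}, {"dx": -0.085, "dy": 0, "dz": 0.002, "turn": 0, "claw": 0}, {"dx": -0.09, "dy": 0, "dz": 0.002, "turn": 0, "claw": 0}, {"dx": -0.095, "dy": 0, "dz": 0.002, "turn": 0, "claw": 0}, {"dx": -0.095, "dy": 0, "dz": 0.002, "turn": 0, "claw": 0}]}}

```text
clock: 5.62
eef_pos: [0.4831, -0.0852, 0.0233]
ee_rot: [-0.002, 1.0, -0.0, 0.0]
wrist_force: [-0.4, -0.3, -0.7]
opening: 0.0856
```

```bash
cat >> h.py <<'E'
def shot(tag):
    for n,(u0,v0,w,h,f) in {"top":(110,140,210,100,3.8),"side":(220,130,150,140,3.5)}.items():
        raw=eyes.grab_frame(n)[:,:,::-1];cv2.imwrite(f"pics/{n}{tag}_raw.png",raw)
        cv2.imwrite(f"pics/{n}{tag}.png",cv2.resize(raw[v0:v0+h,u0:u0+w],None,fx=f,fy=f,interpolation=cv2.INTER_CUBIC))
E
python3 - <<'E'
from h import *
st(); shot(2)
E
```

```text
t 5.62 tcp borer [-0.0822 -0.1551  0.0233] yawY deg 90.18 tilt [ 0.001 -0.    -1.   ] q [-0.175  0.149 -0.482  0.939  0.    -0.178] F [-0.38 -0.33 -0.73] open 0.0856
```

View pics/side2.png

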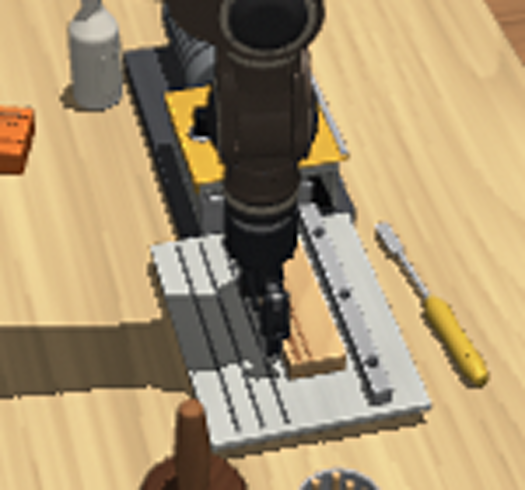

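View pics/top2.png

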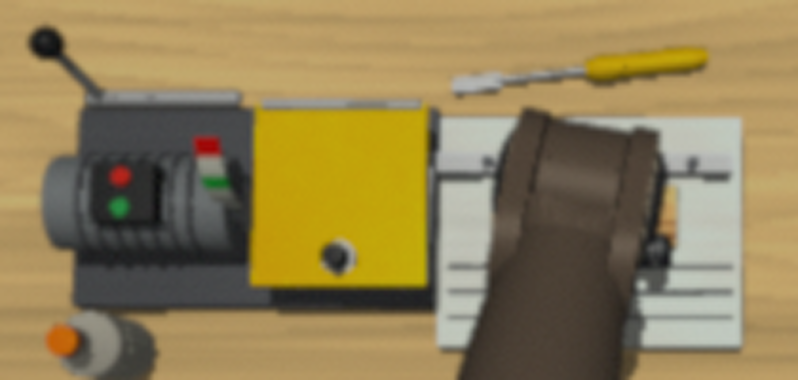

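The rail is now parallel to the fence and about 10 mm short of it. I'll push on until I feel contact.

Request:
{"name": "carry_out", "arguments": {"moves": [{"dx": -0.004, "dy": 0, "dz": 0, "turn": 0, "claw": 0}, {"dx": -0.007, "dy": 0, "dz": 0, "turn": 0, "claw": 0}, {"dx": -0.009, "dy": 0, "dz": 0, "turn": 0, "claw": 0}, {"dx": -0.011, "dy": 0, "dz": 0, "turn": 0, "claw": 0}, {"dx": -0.011, "dy": 0, "dz": 0, "turn": 0, "claw": 0}]}}

```text
clock: 6.35
eef_pos: [0.4936, -0.0851, 0.0233]
ee_rot: [-0.002, 1.0, 0.0, 0.0]
wrist_force: [0.2, -1.2, 0.5]
opening: 0.0856
```

Run:
```python
from h import *
st(); shot(3)
```

```text
t 6.35 tcp borer [-0.0716 -0.155   0.0233] yawY deg 90.18 tilt [ 0.  0. -1.] q [-0.171  0.168 -0.46   0.943  0.    -0.174] F [ 0.17 -1.18  0.54] open 0.0856
```

View pics/side3.png

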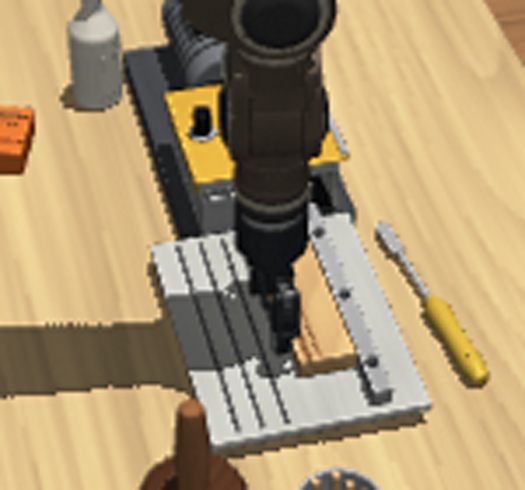

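Request:
{"name": "carry_out", "arguments": {"moves": [{"dx": -0.002, "dy": 0, "dz": 0, "turn": 0, "claw": 0}, {"dx": -0.003, "dy": 0, "dz": 0, "turn": 0, "claw": 0}, {"dx": -0.003, "dy": 0, "dz": 0, "turn": 0, "claw": 0}]}}

```text
clock: 6.82
eef_pos: [0.4955, -0.0851, 0.0232]
ee_rot: [-0.001, 1.0, -0.0, -0.001]
wrist_force: [-4.4, -0.3, 3.8]
opening: 0.0855
```

Request:
{"name": "carry_out", "arguments": {"moves": [{"dx": -0.002, "dy": 0, "dz": 0, "turn": 0, "claw": 0}, {"dx": -0.003, "dy": 0, "dz": 0, "turn": 0, "claw": 0}, {"dx": -0.003, "dy": 0, "dz": 0, "turn": 0, "claw": 0}]}}

```text
clock: 7.2
eef_pos: [0.4957, -0.085, 0.0228]
ee_rot: [-0.001, 1.0, -0.0, -0.003]
wrist_force: [-14.4, 1.6, 8.5]
opening: 0.0856
```

The rail is against the fence and the push reads about 14 N. I'll back off, go round to the free end, and turn 90°.

Request:
{"name": "carry_out", "arguments": {"moves": [{"dx": 0.015, "dy": 0, "dz": 0, "turn": 0, "claw": 0}, {"dx": 0.02, "dy": 0, "dz": 0, "turn": 0, "claw": 0}, {"dx": 0.02, "dy": 0, "dz": -0.06, "turn": 0, "claw": 0}, {"dx": 0.02, "dy": 0, "dz": -0.1, "turn": 0, "claw": 0}, {"dx": 0.02, "dy": 0, "dz": -0.1, "turn": 0, "claw": 0}]}}

```text
clock: 7.82
eef_pos: [0.482, -0.0856, 0.127]
ee_rot: [-0.002, 1.0, -0.001, 0.004]
wrist_force: [0.3, 0.1, -0.8]
opening: 0.0852
```

Run:
```python
from h import *
st(); h=E_["b"][2]
print(mv((-.032,-.268,.13),h)); print(mv((-.032,-.268,.037),h))
```

```text
t 7.83 tcp borer [-0.0832 -0.1555  0.127 ] yawY deg 90.18 tilt [ 0.008 -0.001 -1.   ] q [-0.176  0.074 -0.327  1.162  0.    -0.179] F [ 0.34  0.14 -0.81] open 0.0852
{'dx': np.float64(-0.0512), 'dy': np.float64(-0.1126), 'dz': np.float64(-0.0024), 'turn': np.float64(0.5001)}
{'dx': np.float64(-0.0505), 'dy': np.float64(-0.1124), 'dz': np.float64(0.0906), 'turn': np.float64(0.5001)}
```

Request:
{"name": "carry_out", "arguments": {"moves": [{"dx": -0.05, "dy": -0.1126, "dz": 0, "turn": 0.5, "claw": 0.76}, {"dx": -0.05, "dy": -0.1126, "dz": 0, "turn": 0.5, "claw": 0.76}, {"dx": -0.05, "dy": -0.1126, "dz": 0, "turn": 0.5, "claw": 0.76}, {"dx": -0.05, "dy": -0.1126, "dz": 0, "turn": 0.5, "claw": 0.76}, {"dx": -0.05, "dy": -0.1126, "dz": 0, "turn": 0.5, "claw": 0.76}, {"dx": -0.05, "dy": -0.1126, "dz": 0, "turn": 0.5, "claw": 0.76}, {"dx": -0.05, "dy": -0.1126, "dz": 0, "turn": 0.5, "claw": 0.76}, {"dx": -0.05, "dy": -0.1126, "dz": 0, "turn": 0.5, "claw": 0.76}, {"dx": -0.05, "dy": -0.1126, "dz": 0, "turn": 0.5, "claw": 0.76}, {"dx": -0.05, "dy": -0.1126, "dz": 0, "turn": 0.5, "claw": 0.76}, {"dx": -0.05, "dy": -0.1126, "dz": 0, "turn": 0.5, "claw": 0.76}]}}

```text
clock: 9.2
eef_pos: [0.5295, -0.1976, 0.1227]
ee_rot: [0.706, 0.709, -0.0, -0.0]
wrist_force: [0.0, 0.0, 0.3]
opening: 0.0203
```

Run:
```python
from h import *
st(); shot(4); h=E_["b"][2]
print(mv((-.032,-.268,.037),h))
```

```text
t 9.2 tcp borer [-0.0361 -0.2675  0.1227] yawY deg 0.25 tilt [-0.  0. -1.] q [-0.357  0.222 -0.162  1.187  0.     1.209] F [0.04 0.02 0.31] open 0.0203
{'dx': np.float64(-0.0004), 'dy': np.float64(0.004), 'dz': np.float64(0.086), 'turn': np.float64(0.0003)}
```

View pics/side4.png

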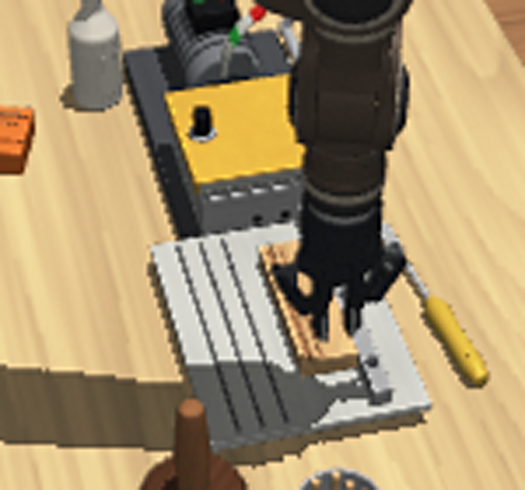

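View pics/top4.png

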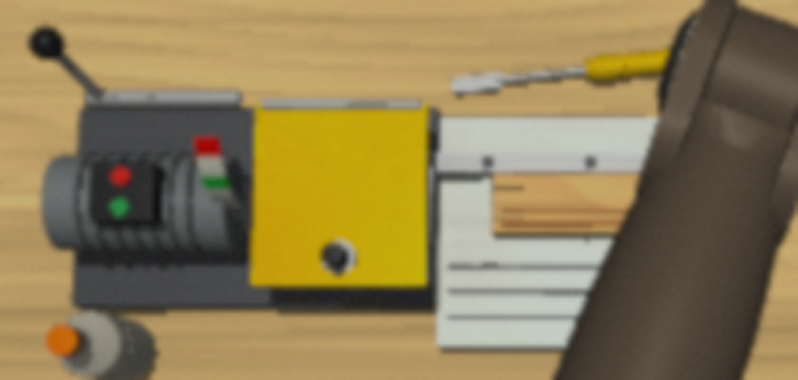

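The rail is flush along the fence, with its marked end about 53 mm from the stop. I'll lower the fingers behind the free end and check.

Request:
{"name": "carry_out", "arguments": {"moves": [{"dx": 0, "dy": 0.003, "dz": 0.04, "turn": 0, "claw": 0.76}, {"dx": 0, "dy": 0.003, "dz": 0.07, "turn": 0, "claw": 0.76}, {"dx": 0, "dy": 0.003, "dz": 0.084, "turn": 0, "claw": 0.76}, {"dx": 0, "dy": 0.003, "dz": 0.084, "turn": 0, "claw": 0.76}, {"dx": 0, "dy": 0.003, "dz": 0.084, "turn": 0, "claw": 0.76}]}}

```text
clock: 9.93
eef_pos: [0.5335, -0.1979, 0.0406]
ee_rot: [0.706, 0.708, 0.0, 0.001]
wrist_force: [-0.2, 0.3, 0.1]
opening: 0.0206
```

Run:
```python
from h import *
st(); shot(5); h=E_["b"][2]
print(mv((-.032,-.191,.038),h))
```

```text
t 9.93 tcp borer [-0.0321 -0.2679  0.0406] yawY deg 0.18 tilt [ 0.002 -0.001 -1.   ] q [-0.355  0.272 -0.285  1.012  0.     1.212] F [-0.2   0.33  0.08] open 0.0206
{'dx': np.float64(0.077), 'dy': np.float64(0.0), 'dz': np.float64(0.0026), 'turn': np.float64(0.0001)}
```

View pics/side5.png

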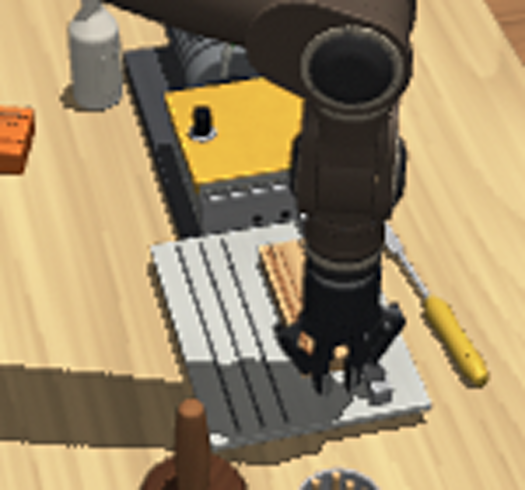

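Request:
{"name": "carry_out", "arguments": {"moves": [{"dx": 0.01, "dy": 0, "dz": 0.002, "turn": 0, "claw": 0.76}, {"dx": 0.017, "dy": 0, "dz": 0.002, "turn": 0, "claw": 0.76}, {"dx": 0.023, "dy": 0, "dz": 0.002, "turn": 0, "claw": 0.76}, {"dx": 0.028, "dy": 0, "dz": 0.002, "turn": 0, "claw": 0.76}, {"dx": 0.033, "dy": 0, "dz": 0.002, "turn": 0, "claw": 0.76}, {"dx": 0.038, "dy": 0, "dz": 0.002, "turn": 0, "claw": 0.76}, {"dx": 0.043, "dy": 0, "dz": 0.002, "turn": 0, "claw": 0.76}, {"dx": 0.048, "dy": 0, "dz": 0.002, "turn": 0, "claw": 0.76}, {"dx": 0.053, "dy": 0, "dz": 0.002, "turn": 0, "claw": 0.76}, {"dx": 0.058, "dy": 0, "dz": 0.002, "turn": 0, "claw": 0.76}, {"dx": 0.063, "dy": 0, "dz": 0.002, "turn": 0, "claw": 0.76}, {"dx": 0.068, "dy": 0, "dz": 0.002, "turn": 0, "claw": 0.76}, {"dx": 0.071, "dy": 0, "dz": 0.002, "turn": 0, "claw": 0.76}, {"dx": 0.073, "dy": 0, "dz": 0.002, "turn": 0, "claw": 0.76}, {"dx": 0.073, "dy": 0, "dz": 0.002, "turn": 0, "claw": 0.76}]}}

```text
clock: 11.9
eef_pos: [0.5323, -0.1242, 0.0372]
ee_rot: [0.706, 0.708, 0.0, -0.0]
wrist_force: [-1.0, -0.8, -0.2]
opening: 0.0208
```

Request:
{"name": "carry_out", "arguments": {"moves": [{"dx": 0.002, "dy": 0, "dz": 0, "turn": 0, "claw": 0.76}, {"dx": 0.003, "dy": 0, "dz": 0, "turn": 0, "claw": 0.76}, {"dx": 0.003, "dy": 0, "dz": 0, "turn": 0, "claw": 0.76}]}}

```text
clock: 12.28
eef_pos: [0.5322, -0.1215, 0.0371]
ee_rot: [0.706, 0.708, -0.0, -0.0]
wrist_force: [-0.1, -0.2, 0.7]
opening: 0.0204
```

Run:
```python
from h import *
st(); shot(6); h=E_["b"][2]
```

```text
t 12.28 tcp borer [-0.0331 -0.1915  0.0371] yawY deg 0.18 tilt [-0.  0. -1.] q [-0.225  0.236 -0.34   0.995  0.     1.343] F [-0.13 -0.19  0.73] open 0.0204
```

View pics/side6.png

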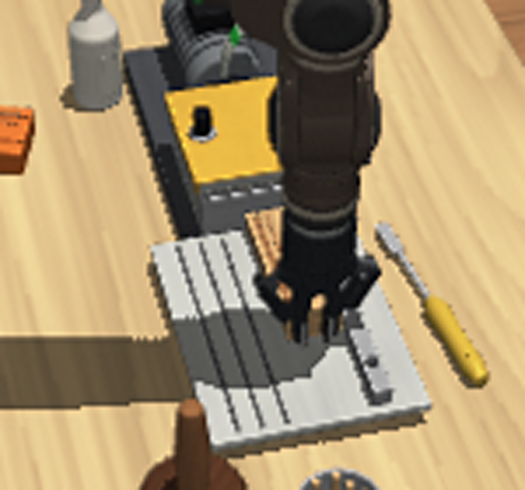

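View pics/top6.png

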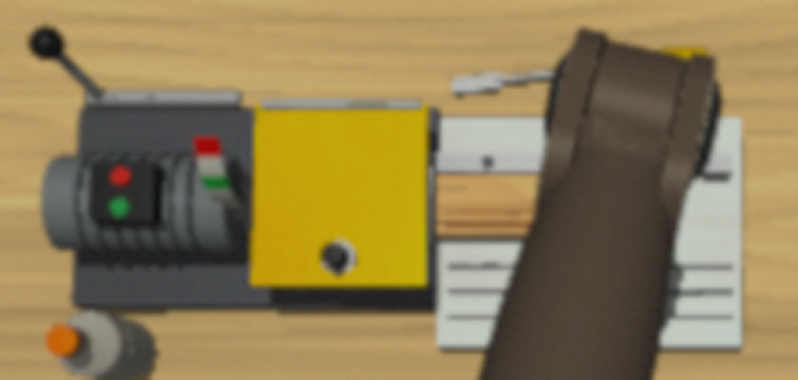

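Close to the stop, with no contact force yet. I'll push on in small steps.

Request:
{"name": "carry_out", "arguments": {"moves": [{"dx": 0.001, "dy": 0, "dz": 0, "turn": 0, "claw": 0.76}, {"dx": 0.002, "dy": 0, "dz": 0, "turn": 0, "claw": 0.76}, {"dx": 0.002, "dy": 0, "dz": 0, "turn": 0, "claw": 0.76}]}}

```text
clock: 12.75
eef_pos: [0.532, -0.1214, 0.0372]
ee_rot: [0.706, 0.708, -0.002, 0.001]
wrist_force: [-0.9, -9.1, -0.3]
opening: 0.0202
```

Request:
{"name": "carry_out", "arguments": {"moves": [{"dx": 0.001, "dy": 0, "dz": 0, "turn": 0, "claw": 0.76}, {"dx": 0.002, "dy": 0, "dz": 0, "turn": 0, "claw": 0.76}, {"dx": 0.002, "dy": 0, "dz": 0, "turn": 0, "claw": 0.76}]}}

```text
clock: 13.12
eef_pos: [0.5318, -0.1214, 0.0374]
ee_rot: [0.707, 0.707, -0.003, 0.002]
wrist_force: [-2.8, -15.4, -0.3]
opening: 0.0206
```

The rail is hard against the stop, at 15 N. I'll back off, raise the arm and inspect.

Request:
{"name": "carry_out", "arguments": {"moves": [{"dx": -0.01, "dy": 0, "dz": 0, "turn": 0, "claw": 0.76}, {"dx": -0.02, "dy": 0, "dz": 0, "turn": 0, "claw": 0.76}, {"dx": -0.02, "dy": 0, "dz": -0.06, "turn": 0, "claw": 0.76}, {"dx": -0.02, "dy": -0.06, "dz": -0.1, "turn": 0, "claw": 0.76}, {"dx": -0.02, "dy": -0.12, "dz": -0.11, "turn": -0.1, "claw": 0.5}, {"dx": -0.02, "dy": -0.18, "dz": -0.11, "turn": -0.16, "claw": 0}, {"dx": -0.02, "dy": -0.2, "dz": -0.11, "turn": -0.22, "claw": 0}, {"dx": -0.02, "dy": -0.2, "dz": -0.11, "turn": -0.28, "claw": 0}, {"dx": -0.02, "dy": -0.2, "dz": -0.11, "turn": -0.34, "claw": 0}, {"dx": -0.02, "dy": -0.2, "dz": -0.11, "turn": -0.4, "claw": 0}, {"dx": -0.02, "dy": -0.2, "dz": -0.11, "turn": -0.46, "claw": 0}, {"dx": -0.02, "dy": -0.2, "dz": -0.11, "turn": -0.5, "claw": 0}, {"dx": -0.02, "dy": -0.2, "dz": -0.11, "turn": -0.5, "claw": 0}]}}

```text
clock: 14.75
eef_pos: [0.3326, -0.1381, 0.1474]
ee_rot: [-0.003, 1.0, 0.0, 0.0]
wrist_force: [-0.3, -0.1, 0.3]
opening: 0.0853
```

Run:
```python
from h import *
st(); shot(7); h=np.pi/2+E_["b"][2]
print(mv((-.095,-.09,.12),h),mv((-.075,-.09,.025),h),mv((-.09,.082,.19),h),)
```

```text
t 14.75 tcp borer [-0.2328 -0.2075  0.1474] yawY deg 90.37 tilt [ 0.001  0.001 -1.   ] q [-3.94e-01 -1.74e-01 -5.15e-01  1.23e+00  1.00e-03 -4.01e-01] F [-0.35 -0.12  0.31] open 0.0853
{'dx': np.float64(-0.1379), 'dy': np.float64(0.1175), 'dz': np.float64(0.0275), 'turn': np.float64(0.0001)} {'dx': np.float64(-0.1579), 'dy': np.float64(0.1174), 'dz': np.float64(0.1225), 'turn': np.float64(0.0001)} {'dx': np.float64(-0.143), 'dy': np.float64(0.2895), 'dz': np.float64(-0.0424), 'turn': np.float64(0.0001)}
```

View pics/side7.png

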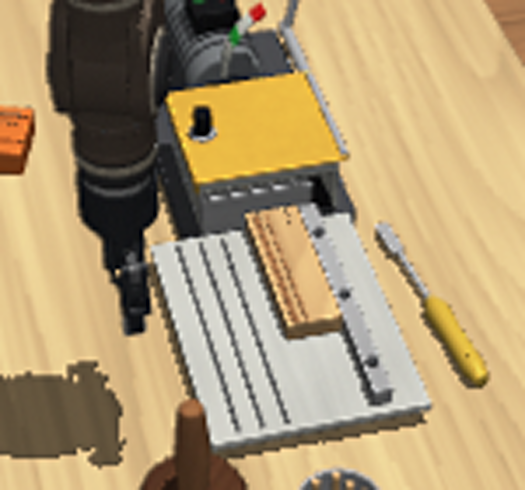

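View pics/top7.png

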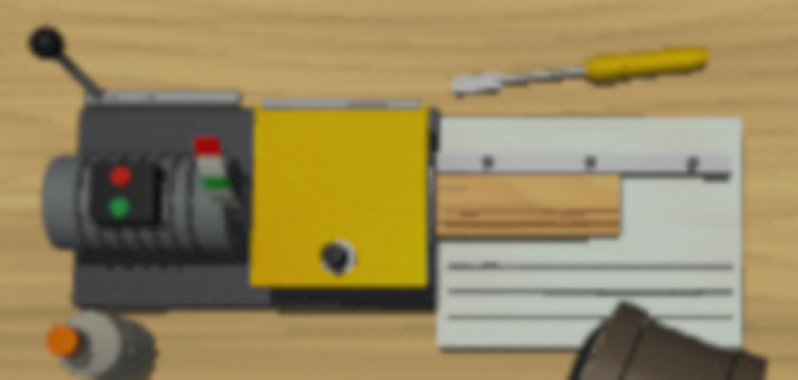

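The rail looks seated: its marked end is at the stop (top px 437) and its edge lies along the fence. I'll make one confirming push in +x at its middle.

Request:
{"name": "carry_out", "arguments": {"moves": [{"dx": -0.06, "dy": 0.05, "dz": 0.0, "turn": 0, "claw": 0}, {"dx": -0.1, "dy": 0.09, "dz": 0.03, "turn": 0, "claw": 0}, {"dx": -0.134, "dy": 0.1175, "dz": 0.03, "turn": 0, "claw": 0}, {"dx": -0.134, "dy": 0.1175, "dz": 0.05, "turn": 0, "claw": 0}, {"dx": -0.134, "dy": 0.1175, "dz": 0.09, "turn": 0, "claw": 0}, {"dx": -0.134, "dy": 0.1175, "dz": 0.12, "turn": 0, "claw": 0}, {"dx": -0.134, "dy": 0.1175, "dz": 0.12, "turn": 0, "claw": 0}, {"dx": -0.144, "dy": 0.1175, "dz": 0.12, "turn": 0, "claw": 0}, {"dx": -0.154, "dy": 0.1175, "dz": 0.121, "turn": 0, "claw": 0}, {"dx": -0.158, "dy": 0.1175, "dz": 0.121, "turn": 0, "claw": 0}, {"dx": -0.161, "dy": 0.1175, "dz": 0.121, "turn": 0, "claw": 0}, {"dx": -0.163, "dy": 0.1175, "dz": 0.121, "turn": 0, "claw": 0}, {"dx": -0.163, "dy": 0.1175, "dz": 0.121, "turn": 0, "claw": 0}]}}

```text
clock: 16.48
eef_pos: [0.4951, -0.0202, 0.0263]
ee_rot: [-0.002, 1.0, 0.0, -0.0]
wrist_force: [-0.2, 0.6, -0.8]
opening: 0.0853
```

Request:
{"name": "carry_out", "arguments": {"moves": [{"dx": -0.001, "dy": 0, "dz": 0, "turn": 0, "claw": 0}, {"dx": -0.002, "dy": 0, "dz": 0, "turn": 0, "claw": 0}, {"dx": -0.003, "dy": 0, "dz": 0, "turn": 0, "claw": 0}, {"dx": -0.003, "dy": 0, "dz": 0, "turn": 0, "claw": 0}]}}

```text
clock: 16.98
eef_pos: [0.4958, -0.0202, 0.0261]
ee_rot: [-0.001, 1.0, 0.0, -0.002]
wrist_force: [-9.4, 2.3, 7.2]
opening: 0.0854
```

Contact came at the same x (0.4957) as before, so the rail is flush. I'll back off and move above the knob.

Request:
{"name": "carry_out", "arguments": {"moves": [{"dx": 0.015, "dy": 0, "dz": 0, "turn": 0, "claw": 0}, {"dx": 0.022, "dy": 0, "dz": 0, "turn": 0, "claw": 0}, {"dx": 0.022, "dy": 0, "dz": -0.06, "turn": 0, "claw": 0}, {"dx": 0.022, "dy": 0, "dz": -0.12, "turn": 0, "claw": 0}, {"dx": 0.022, "dy": 0, "dz": -0.18, "turn": 0, "claw": 0}, {"dx": 0.022, "dy": 0.05, "dz": -0.18, "turn": 0, "claw": 0}, {"dx": 0.022, "dy": 0.1, "dz": -0.18, "turn": 0, "claw": 0}, {"dx": 0.022, "dy": 0.15, "dz": -0.18, "turn": 0, "claw": 0}, {"dx": 0.022, "dy": 0.172, "dz": -0.18, "turn": 0, "claw": 0}, {"dx": 0.022, "dy": 0.172, "dz": -0.18, "turn": 0, "claw": 0}, {"dx": 0.022, "dy": 0.172, "dz": -0.18, "turn": 0, "claw": 0}]}}

```text
clock: 18.35
eef_pos: [0.4755, 0.1512, 0.2063]
ee_rot: [-0.001, 1.0, -0.0, 0.0]
wrist_force: [-0.1, -0.1, -0.2]
opening: 0.0856
```

Run:
```python
from h import *
st(); shot(8); h=np.pi/2+E_["b"][2]
print(mv((-.090,.082,.116),h))
def ov(src,u0,v0,w,hh,f,n,out):
    im=cv2.resize(cv2.imread(src)[v0:v0+hh,u0:u0+w],None,fx=f,fy=f,interpolation=cv2.INTER_CUBIC)
    a=np.linspace(0,2*np.pi,24)
    for z in(.109,.141):
        q=(proj(n,T(E_["b"],np.c_[-.09+.011*np.cos(a),.082+.011*np.sin(a),0*a+z]))-[u0,v0]+.5)*f-.5
        cv2.polylines(im,[q.round().astype(int)],True,(255,0,255),1)
    return im
a=ov("pics/side0.png",255,140,70,50,8,"side","");b=ov("pics/top7_raw.png",170,175,60,50,8,"top","")
cv2.imwrite("pics/knob.png",cv2.resize(np.hstack([a,b]),None,fx=.75,fy=.75))
```

```text
t 18.35 tcp borer [-0.0891  0.0814  0.2063] yawY deg 90.17 tilt [ 0. -0. -1.] q [ 0.308  0.077 -0.148  1.345 -0.     0.305] F [-0.12 -0.09 -0.22] open 0.0856
{'dx': np.float64(0.001), 'dy': np.float64(0.001), 'dz': np.float64(0.0904), 'turn': np.float64(-0.0003)}
```

View pics/knob.png

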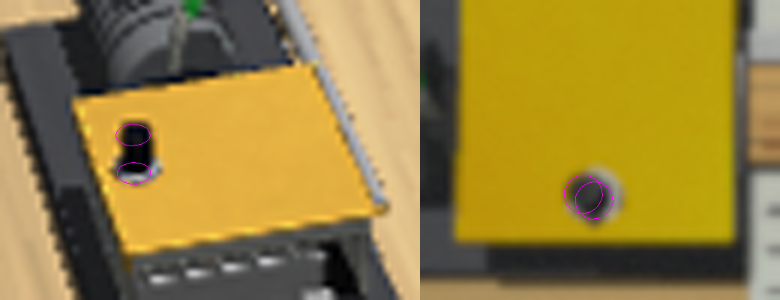

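View pics/side8.png

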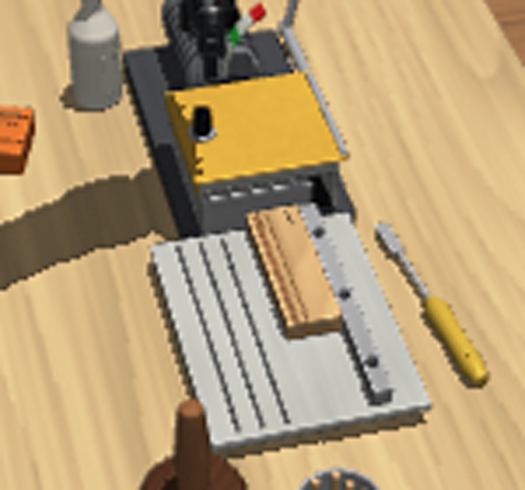

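The knob sits within about 2 mm of the prediction. The rail is flush in the corner and the arm is clear of it. I'll lower the gripper over the knob and close.

Request:
{"name": "carry_out", "arguments": {"moves": [{"dx": 0.001, "dy": 0, "dz": 0.04, "turn": 0, "claw": 0}, {"dx": 0.001, "dy": 0, "dz": 0.07, "turn": 0, "claw": 0}, {"dx": 0.001, "dy": 0, "dz": 0.089, "turn": 0, "claw": 0}, {"dx": 0.001, "dy": 0, "dz": 0.089, "turn": 0, "claw": 0}, {"dx": 0.001, "dy": 0, "dz": 0.089, "turn": 0, "claw": 0}]}}

```text
clock: 19.08
eef_pos: [0.4751, 0.1513, 0.1182]
ee_rot: [-0.001, 1.0, 0.0, 0.001]
wrist_force: [-0.4, -0.3, 0.6]
opening: 0.0848
```

Request:
{"name": "carry_out", "arguments": {"moves": [{"dx": 0, "dy": 0, "dz": 0, "turn": 0, "claw": 0.5}, {"dx": 0, "dy": 0, "dz": 0, "turn": 0, "claw": 0.7}, {"dx": 0, "dy": 0, "dz": 0, "turn": 0, "claw": 1}, {"dx": 0, "dy": 0, "dz": 0, "turn": 0, "claw": 1}, {"dx": 0, "dy": 0, "dz": 0, "turn": 0, "claw": 1}, {"dx": 0, "dy": 0, "dz": 0, "turn": 0, "claw": 1}]}}

```text
clock: 19.82
eef_pos: [0.4747, 0.1518, 0.1176]
ee_rot: [-0.002, 1.0, 0.0, 0.0]
wrist_force: [-0.8, -1.1, 3.4]
opening: 0.0198
```

Run:
```python
from h import *
st(); shot(9)
```

```text
t 19.82 tcp borer [-0.0899  0.082   0.1176] yawY deg 90.18 tilt [ 0.  0. -1.] q [ 0.309  0.101 -0.318  1.151 -0.     0.306] F [-0.75 -1.07  3.38] open 0.0198
```

View pics/side9.png

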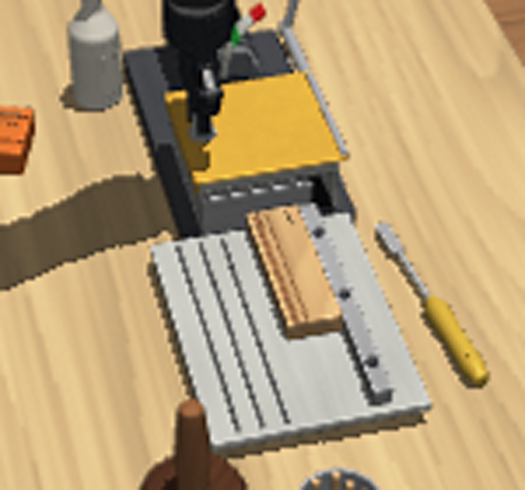

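The knob is gripped (opening 20 mm). I'll lift along the arc to about 0.3 rad, then check.

Request:
{"name": "carry_out", "arguments": {"moves": [{"dx": -0.0015, "dy": 0, "dz": -0.007, "turn": 0, "claw": 1}, {"dx": -0.0037, "dy": 0, "dz": -0.0143, "turn": 0, "claw": 1}, {"dx": -0.006, "dy": 0, "dz": -0.0212, "turn": 0, "claw": 1}, {"dx": -0.0088, "dy": 0, "dz": -0.0282, "turn": 0, "claw": 1}, {"dx": -0.0118, "dy": 0, "dz": -0.0349, "turn": 0, "claw": 1}, {"dx": -0.0152, "dy": 0, "dz": -0.0415, "turn": 0, "claw": 1}, {"dx": -0.0152, "dy": 0, "dz": -0.0415, "turn": 0, "claw": 1}, {"dx": -0.0152, "dy": 0, "dz": -0.0415, "turn": 0, "claw": 1}]}}

```text
clock: 20.92
eef_pos: [0.4913, 0.1517, 0.1589]
ee_rot: [-0.002, 1.0, -0.0, 0.001]
wrist_force: [8.2, 1.3, -12.1]
opening: 0.0197
```

Run:
```python
from h import *
st(); shot(10)
```

```text
t 20.93 tcp borer [-0.0733  0.0819  0.1589] yawY deg 90.19 tilt [ 0.002 -0.    -1.   ] q [ 3.000e-01  1.140e-01 -2.120e-01  1.243e+00 -1.000e-03  2.970e-01] F [  8.21   1.3  -12.13] open 0.0197
```

View pics/side10.png

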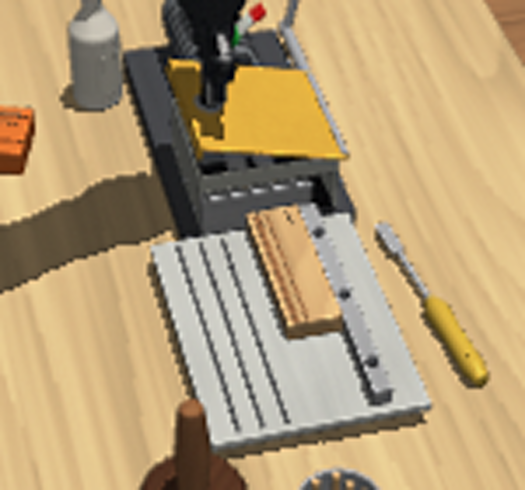

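View pics/top10.png

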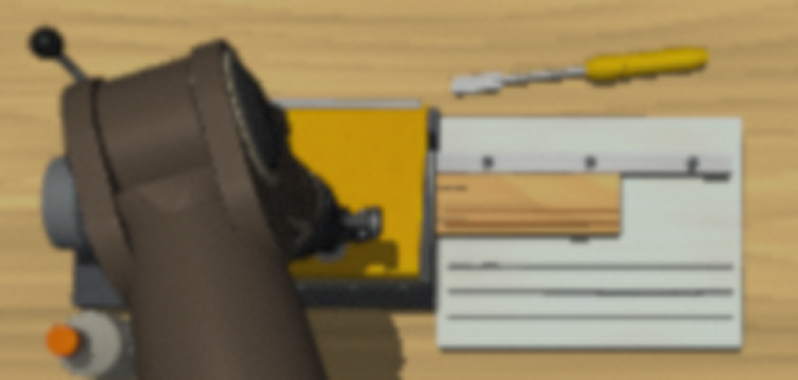

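```bash
cat >> h.py <<'E'
def cov(th,y,x=-.116,z=.109):
    dx,dz=x-.055,z-.107;c,s=np.cos(th),np.sin(th)
    return T(E_["b"],[[.055+dx*c+dz*s,y,.107-dx*s+dz*c]])[0]
E
python3 - <<'E'
from h import *
for th in (0,.2,.25,.3,.35,.48,.56,.64):
    print(th,[((proj("side",cov(th,y))[0]-[220,130]+.5)*3.5-.5).round(0) for y in(.001,.163)])
E
```

```text
0 [array([194., 185.]), array([162.,  96.])]
0.2 [array([197., 161.]), array([164.,  71.])]
0.25 [array([199., 155.]), array([166.,  65.])]
0.3 [array([201., 148.]), array([168.,  59.])]
0.35 [array([203., 142.]), array([170.,  53.])]
0.48 [array([211., 126.]), array([177.,  37.])]
0.56 [array([218., 116.]), array([183.,  28.])]
0.64 [array([225., 107.]), array([190.,  18.])]
```

The left cover corner at (170,61) gives about 0.29 rad, as intended. I'll carry on to 0.55.

Request:
{"name": "carry_out", "arguments": {"moves": [{"dx": -0.0038, "dy": 0, "dz": -0.0064, "turn": 0, "claw": 1}, {"dx": -0.0078, "dy": 0, "dz": -0.0126, "turn": 0, "claw": 1}, {"dx": -0.0122, "dy": 0, "dz": -0.0186, "turn": 0, "claw": 1}, {"dx": -0.0167, "dy": 0, "dz": -0.0244, "turn": 0, "claw": 1}, {"dx": -0.0215, "dy": 0, "dz": -0.0298, "turn": 0, "claw": 1}, {"dx": -0.0215, "dy": 0, "dz": -0.0298, "turn": 0, "claw": 1}, {"dx": -0.0215, "dy": 0, "dz": -0.0298, "turn": 0, "claw": 1}, {"dx": -0.0215, "dy": 0, "dz": -0.0298, "turn": 0, "claw": 1}]}}

```text
clock: 22.02
eef_pos: [0.5116, 0.1516, 0.1875]
ee_rot: [-0.001, 1.0, -0.0, -0.0]
wrist_force: [4.8, 1.9, -15.6]
opening: 0.0196
```

Run:
```python
from h import *
st(); shot(11)
a=cv2.imread("pics/side11_raw.png")[110:190,250:330];cv2.imwrite("pics/side11z.png",cv2.resize(a,None,fx=7,fy=7,interpolation=cv2.INTER_CUBIC))
for th in (.48,.52,.56,.6,.64):
    print(th,[((proj("side",cov(th,y))[0]-[250,110]+.5)*7-.5).round(0) for y in(.001,.163)])
```

```text
t 22.02 tcp borer [-0.0529  0.0817  0.1875] yawY deg 90.14 tilt [-0.001 -0.001 -1.   ] q [ 0.288  0.146 -0.112  1.314 -0.     0.286] F [  4.79   1.93 -15.61] open 0.0196
0.48 [array([213., 393.]), array([145., 215.])]
0.52 [array([219., 383.]), array([151., 205.])]
0.56 [array([226., 373.]), array([157., 196.])]
0.6 [array([233., 364.]), array([163., 187.])]
0.64 [array([240., 354.]), array([170., 177.])]
```

View pics/side11z.png

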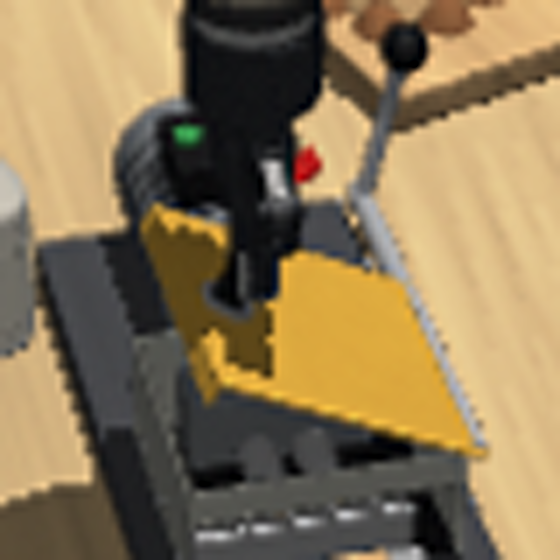

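View pics/top11.png

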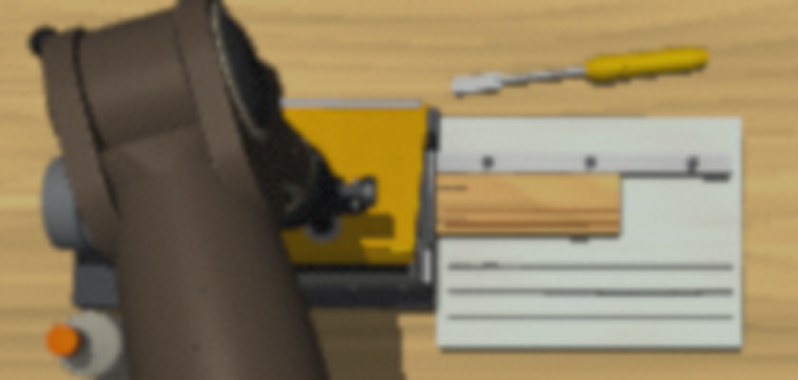

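Run:
```python
from h import *
rows=[]
for th in(.48,.52,.56):
    ims=[]
    for n,u0,v0,w,hh in(("side",260,130,65,55),("top",165,155,70,60)):
        f=6
        im=cv2.resize(cv2.imread(f"pics/{n}11_raw.png")[v0:v0+hh,u0:u0+w],None,fx=f,fy=f,interpolation=cv2.INTER_CUBIC)
        for z,c in((.109,(255,0,255)),(.103,(255,255,0))):
            P=np.array([cov(th,y,x,z) for x,y in((-.116,.001),(.057,.001),(.057,.163),(-.116,.163))])
            q=(proj(n,P)-[u0,v0]+.5)*f-.5
            cv2.polylines(im,[q.round().astype(int)],True,c,1)
        ims.append(cv2.resize(im,(390,330)))
    cv2.imwrite(f"pics/ov{int(th*100)}.png",np.hstack(ims))
```

```text
(no output)
```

View pics/ov48.png

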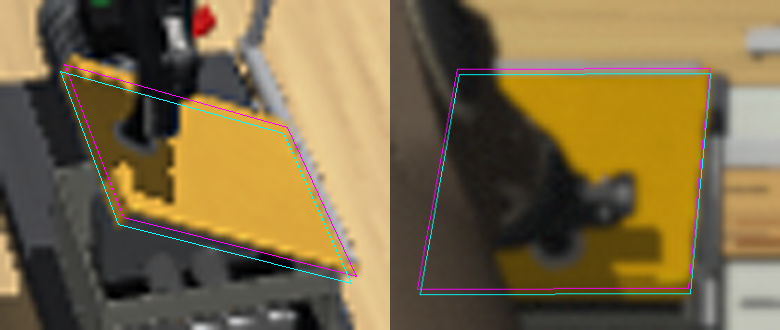

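View pics/ov52.png

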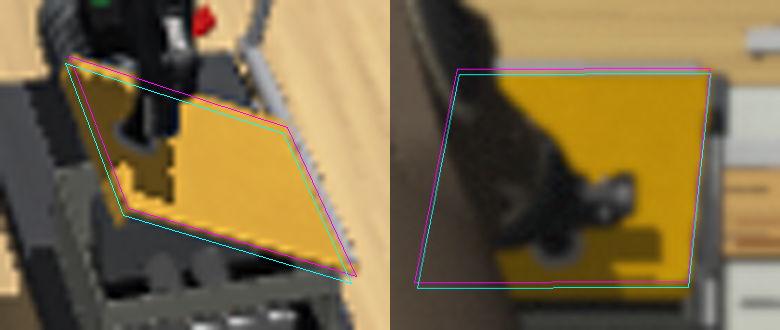

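View pics/ov56.png

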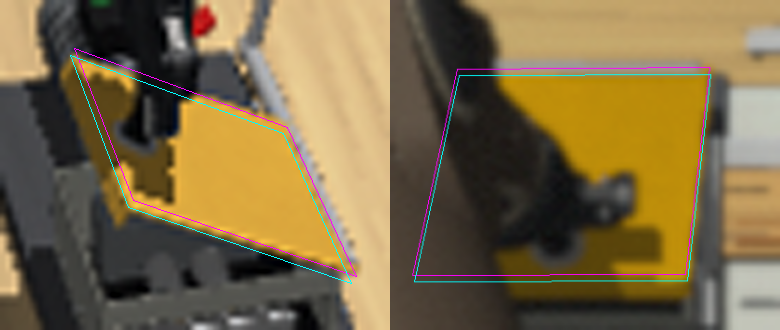

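The overlay puts the angle at about 0.48, on the low side. I'll raise it about 0.07 rad more.

Request:
{"name": "carry_out", "arguments": {"moves": [{"dx": -0.0035, "dy": 0, "dz": -0.004, "turn": 0, "claw": 1}, {"dx": -0.007, "dy": 0, "dz": -0.008, "turn": 0, "claw": 1}, {"dx": -0.007, "dy": 0, "dz": -0.008, "turn": 0, "claw": 1}, {"dx": -0.007, "dy": 0, "dz": -0.008, "turn": 0, "claw": 1}, {"dx": -0.007, "dy": 0, "dz": -0.008, "turn": 0, "claw": 1}]}}

```text
clock: 22.75
eef_pos: [0.5185, 0.1516, 0.1949]
ee_rot: [-0.001, 1.0, -0.0, -0.001]
wrist_force: [6.4, 1.4, -17.6]
opening: 0.0197
```

```bash
cat > ov.py <<'E'
from h import *
import sys
tag=sys.argv[1];st();shot(tag)
for th in map(float,sys.argv[2:]):
    ims=[]
    for n,u0,v0,w,hh in(("side",260,125,65,55),("top",165,155,70,60)):
        f=6
        im=cv2.resize(cv2.imread(f"pics/{n}{tag}_raw.png")[v0:v0+hh,u0:u0+w],None,fx=f,fy=f,interpolation=cv2.INTER_CUBIC)
        for z,c in((.109,(255,0,255)),(.103,(255,255,0))):
            P=np.array([cov(th,y,x,z) for x,y in((-.116,.001),(.057,.001),(.057,.163),(-.116,.163))])
            q=(proj(n,P)-[u0,v0]+.5)*f-.5
            cv2.polylines(im,[q.round().astype(int)],True,c,1)
        ims.append(cv2.resize(im,(390,330)))
    cv2.imwrite(f"pics/ov{tag}_{int(th*100)}.png",np.hstack(ims))
E
python3 ov.py 12 .52 .56
```

```text
t 22.75 tcp borer [-0.046   0.0817  0.1949] yawY deg 90.16 tilt [-0.002 -0.001 -1.   ] q [ 0.285  0.158 -0.081  1.333 -0.     0.282] F [  6.35   1.43 -17.65] open 0.0197
```

View pics/ov12_52.png

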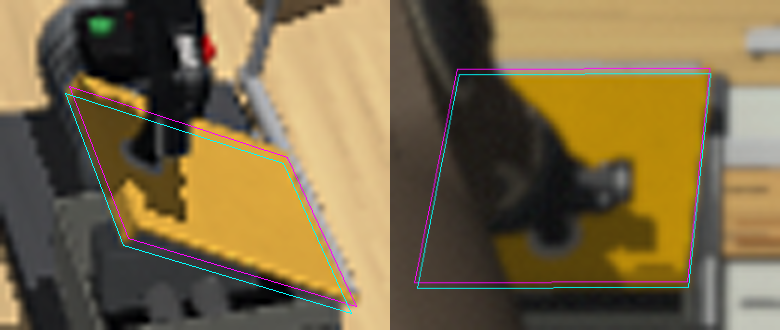

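View pics/ov12_56.png

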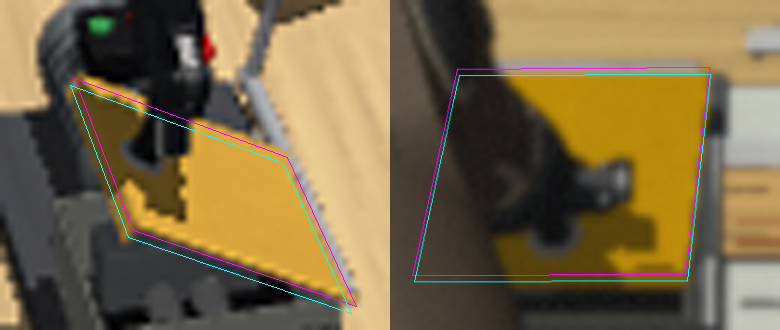

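View pics/side12.png

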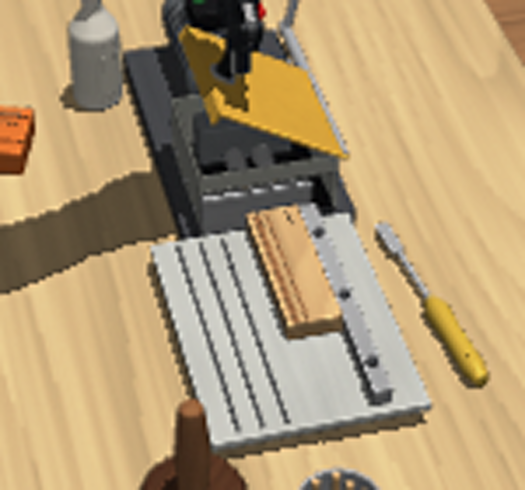

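All the estimates lie between 0.52 and 0.57. For a sharper figure I'll use the cover's right-hand edge in the side view, calibrated on the shut picture.

```bash
cat > edge.py <<'E'
from h import *
from scipy.optimize import minimize_scalar
def low(path,u0,u1):
    im=cv2.imread(path).astype(int);b,g,r=im[...,0],im[...,1],im[...,2]
    m=(b<90)&(r>140)&(g>100)
    out=[]
    for u in range(u0,u1):
        v=np.where(m[140:200,u])[0]
        # restrict to edges that are yellow->dark
        if len(v): out.append((u,140+v.max()+.5))
    return np.array(out,float)
def pts(th,z):
    return proj("side",np.array([cov(th,.001,x,z) for x in np.linspace(-.105,.04,40)]))
def resid(th,z,e):
    p=pts(th,z);o=np.argsort(p[:,0]);p=p[o]
    k=(e[:,0]>p[0,0])&(e[:,0]<p[-1,0]);e=e[k]
    return e[:,1]-np.interp(e[:,0],p[:,0],p[:,1])
e0=low("pics/side0.png",278,314)
z=minimize_scalar(lambda z:np.abs(resid(0,z,e0)).mean(),bounds=(.09,.112),method="bounded").x
print("edge z",z,np.abs(resid(0,z,e0)).mean())
for t in(10,11,12):
    e=low(f"pics/side{t}_raw.png",283,314)
    s=minimize_scalar(lambda a:np.abs(resid(a,z,e)).mean(),bounds=(.0,.9),method="bounded");print(t,s.x.round(3),s.fun.round(2))
E
python3 edge.py
```

```text
edge z 0.11147847161716003 0.24984073889370803
10 0.267 8.66
11 0.485 10.39
12 0.485 11.26
```

```bash
sed -i 's/m\[140:200,u\]/m[140:187,u]/' edge.py; python3 edge.py; python3 -c "
from edge import *
print(low('pics/side12_raw.png',278,314).astype(int).tolist())"|tail -1
```

```text
edge z 0.11147847161716003 0.24984073889370803
10 0.287 0.24
11 0.504 0.26
12 0.569 0.26
[[278, 140], [279, 161], [280, 164], [281, 163], [282, 161], [283, 162], [284, 162], [285, 163], [286, 163], [287, 163], [288, 164], [289, 164], [290, 164], [291, 165], [292, 165], [293, 165], [294, 166], [295, 166], [296, 166], [297, 167], [298, 167], [299, 167], [300, 168], [301, 168], [302, 168], [303, 169], [304, 169], [305, 170], [306, 170], [307, 170], [308, 171], [309, 171], [310, 171], [311, 172], [312, 172], [313, 172]]
```

The angle is 0.57 rad, with a good fit. I'll hold a few rows for steadiness and check the rail against its seated outline.

Request:
{"name": "carry_out", "arguments": {"moves": [{"dx": 0, "dy": 0, "dz": 0, "turn": 0, "claw": 1}, {"dx": 0, "dy": 0, "dz": 0, "turn": 0, "claw": 1}, {"dx": 0, "dy": 0, "dz": 0, "turn": 0, "claw": 1}, {"dx": 0, "dy": 0, "dz": 0, "turn": 0, "claw": 1}, {"dx": 0, "dy": 0, "dz": 0, "turn": 0, "claw": 1}, {"dx": 0, "dy": 0, "dz": 0, "turn": 0, "claw": 1}, {"dx": 0, "dy": 0, "dz": 0, "turn": 0, "claw": 1}, {"dx": 0, "dy": 0, "dz": 0, "turn": 0, "claw": 1}]}}

```text
clock: 23.85
eef_pos: [0.5185, 0.1517, 0.195]
ee_rot: [-0.001, 1.0, -0.0, -0.001]
wrist_force: [6.2, 1.8, -16.9]
opening: 0.02
```

Run:
```python
from h import *
st(); shot(13)
from edge import *
e=low("pics/side13_raw.png",283,314)
s=minimize_scalar(lambda a:np.abs(resid(a,z,e)).mean(),bounds=(.0,.9),method="bounded");print("theta",s.x.round(3),s.fun.round(2))
ims=[]
for n,u0,v0,w,hh in(("side",285,182,40,50),("top",220,178,60,30)):
    f=9 if n=="side" else 6.5
    im=cv2.resize(cv2.imread(f"pics/{n}13_raw.png")[v0:v0+hh,u0:u0+w],None,fx=f,fy=f,interpolation=cv2.INTER_CUBIC)
    q=(proj(n,T(E_["b"],[(-.06,-.18,.054),(0,-.18,.054),(0,0,.054),(-.06,0,.054)]))-[u0,v0]+.5)*f-.5
    cv2.polylines(im,[q.round().astype(int)],True,(255,0,255),1)
    ims.append(cv2.copyMakeBorder(im,0,max(0,450-im.shape[0]),0,0,cv2.BORDER_CONSTANT))
cv2.imwrite("pics/railcheck.png",np.hstack(ims))
```

```text
t 23.85 tcp borer [-0.0461  0.0817  0.195 ] yawY deg 90.16 tilt [-0.002 -0.001 -1.   ] q [ 0.285  0.158 -0.081  1.333 -0.     0.282] F [  6.18   1.84 -16.86] open 0.02
edge z 0.11147847161716003 0.24984073889370803
10 0.287 0.24
11 0.504 0.26
12 0.569 0.26
theta 0.567 0.25
```

View pics/railcheck.png

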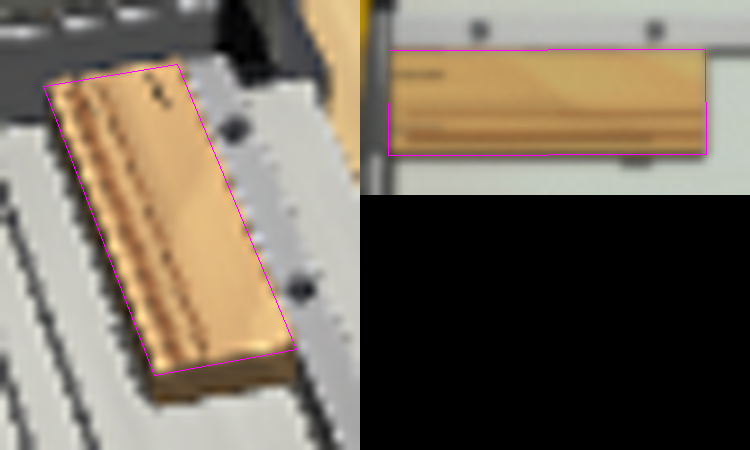

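The rail lies on its seated outline in both views. The cover holds steady at 0.567 rad, so I'm handing in.

```bash
python3 -c "
from cell import ctrl
print(ctrl.sign_off())"
```

```text
the job is handed in; nothing more can be done
None
```

The job is handed in with the rail seated in the corner and the gripper holding the cover in the green band. No verdict came back, so this rests on my own checks.

- **Rail:** I pushed it square onto the fence with both fingers, then along to the end stop (15 N), then pressed it once more against the fence. That last push met the fence at the same point as the first. In the final pictures the rail lies on its seated outline in both camera views, marked end at the stop.
- **Cover:** I gripped the knob and lifted along its arc. The first stop came out low, at about 0.50 rad, so I raised it a little further. The last reading was 0.567 rad, unchanged over a further second (green runs 0.48 to 0.64).
- **Disagreement:** the angle worked out from the gripper's position was about 0.60 rad, higher than the picture's 0.57. I put this down to give or slip at the knob; both values are in the green.
- **Not checked:** the arm hid the pointer and scale at the end, so the angle comes from the cover's edge, not from the pointer itself. I did not measure the bystanders again; I planned the moves to stay clear of them.

It took about 24 s of the 72 s. Wrist force readings stayed below 20 N.

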